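Lock the tree slice in its cam clamp

ROBOT

A 6-joint arm with a two-finger parallel gripper is mounted at the origin on the work surface. World frame = base frame: x ahead of the robot, y to its left, z up, the work surface at z = 0. Lengths are in m, angles in degrees, forces in N, time in s.
With the tool pointing down it reaches from about 0.375 to 0.9 m from the base axis. Payload 3.1 kg.
Tool frame: the origin (TCP) lies on the front face of the gripper's body, between the roots of the fingers; the fingertips stand 70 mm ahead of it and the grasp point (between the pads) lies 51 mm ahead of it (bot.tip_extent is the distance from the TCP to the fingertips, in m); z points along the fingers, x is the direction in which the jaws open and shut, and the axes are right-handed (so a half turn about z gives the same grasp; the last joint's range is limited). The gripper opens to 87 mm and grips with 3 to 60 N. Pads are 19 mm wide; open, the fingers measure 117 mm over their backs; the gripper's body (75 mm by 190 mm) begins 51 mm behind the grasp point.
Start: joints at [-85.629, 30.224, 82.088, -0, 67.689, -10.227], TCP at [0.158, -0.605, 0.292] pointing down, gripper open.
Joint ranges: [-176.69, 176.69], [-43.24, 126.21], [12.49, 139.97], [-82, 262], [0, 151.66], [-163.58, 163.58]. Speed limits (degrees/s): [159.86, 159.86, 180, 180, 180, 180].

INTERFACE

Orientations are given as a 3x3 rotation matrix whose columns are the frame's x, y, z axes.
In Python, from rig import bot, viewer, ticket gives the robot as it stands. The module is installed in compiled form; this text tells all that it offers.
- The arm moves only by the tool arm_command, never from a script. Its argument "targets" is a list of rows, each an object with "rot": the turn, a rotation vector about the tool's x, y, z in degrees, a list of three; "offset": the shift along the tool's x, y, z in cm, a list of three; "gripper": the closure, from 0 (fully open) to 1 (shut). A call has 1 to 8 rows; each row is the pose to reach, as a shift and turn from the pose commanded when the call began, along the tool's axes at that moment; what a row does not reach only later rows make up. A row lasts 1/10 s, in which the tool goes at most 50 mm and 8.59 degrees, less where a joint would pass 70% of its speed; a pose out of reach is approached as far as the arm can. A call with a gripper value outside its range is refused whole. The fingers move at their own pace and stop on an object; the grip force is fixed at half the most. Time passes only in rows, so rows that repeat a pose let the fingers close. It gives the time, the measured TCP pose, the force and the opening at its end, in the units of the state.
- bot.read_state(): the state, without advancing time (a new reading comes with each control period).
- viewer.capture(name): name is "side" or "top"; returns a dict with "frame" (480x640x3 uint8, red, green, blue), "fx", "fy", "cx", "cy" (pixels), "D" ([k1, k2, p1, p2, k3] as OpenCV has them; the pictures are not rectified), "view" (4x4, takes a point from world to camera coordinates). Camera axes: x right, y down, z forward; pixel columns grow to the right and rows downward; lengths in m; the calibration is good to about 2 mm. A picture is of the moment at which its call begins. There is no depth.
- ticket.hand_in(): hands the job in, once; it reports no verdict.
The state is a dict: "time_s": time; "joint_positions": joint angles; "qvel": joint speeds; "tau": joint torques, N m; "position": TCP position; "tcp_rot": TCP orientation; "force": force on the tool from outside, world axes, zero at the start; "moment": the same for the moment, N m; "opening": opening from 0.0 (shut) to 1.0 (fully open).
Only numpy, scipy, OpenCV 4.12 (cv2) and the standard library are available. Lean on these libraries where they do the work, as an engineer would, in place of code of your own. Each camera call takes 0.05 s, during which the arm holds its last target. There are 200 camera calls.

TASK

Two identical cam clamps stand open on the lab bench; one has a slice of tree trunk lying under its foot, the other is empty. Flip the lever of the clamp with the slice right over, past centre, so that it snaps down fully onto its stop on the other side and clamps the slice. Keep the slice in its place, and leave the lever of the empty clamp alone.

Things in the scene. Friction and masses are not known exactly. Their poses are not given: they have to be found in the camera images.
- clamp_lever (a joint): Lever angle (rad) of the clamp with the slice. 0: open stop, where it starts, leaning 35 degrees from upright. A spring resists (4 to 5 N at the tip at first, then less) until the lever passes centre, upright, at 0.61; then it snaps the lever by itself to the closed stop at 1.75, 65 degrees past upright on the other side, where it stays. Let go before centre, it falls back open.
- clamp_lever_tip (a point): On that lever's axis, 95 mm from the pivot (which is 85 mm above the bench). Steel rod 10 mm thick, the outer 50 mm in a light grey sleeve 16 mm thick; the round end reaches 8 mm past this point. z axis: along the lever, pivot to tip; x axis: the level pivot axis; closing swings the tip to the lever's own -y, over the top. Cheeks 30 mm wide stand beside its root, up to 102 mm high.
- spare_lever_tip (a point): The same point on the lever of the identical empty clamp, which has nothing under its foot; it leans open too. Each clamp: base plate 170 (along the pivot axis) x 90 x 12 mm, its middle 45 mm from the pivot towards the lever's +x; white column 44 x 40 mm under the pivot, and a steel arm with its top 62 mm above the bench, from the column to the rubber foot.
- slice: Loose slice of tree trunk with dark bark and rings, a disc 72 mm across and 16 mm thick, lying on the base plate of its clamp under the rubber foot, about 85 mm from the pivot along the lever's +x. Origin: centre of its underside, 12 mm above the bench.
Mind the look-alikes: they are no part of the job. What is shaped like the part that bears clamp_lever but orange or red is not meant.

How it is judged:
By the outcome, as a careful person would: the job done as asked, in the order asked, and still so for the second after the job is handed in, with the robot touching nothing.
It also fails if it takes over 29 s, if anything falls off the work surface, if the arm or the gripper's body presses on something with over 40 N, if the wrist force passes 120 N, or if a joint passes its speed limit or range.

## Working session

There is one attempt and no reset: what is moved stays moved. The work goes in short steps, Python scripts to look and compute and a tool call to move; the robot and the scene stay as the last step left them, time stands still between calls to the robot, and variables do not carry over. Pictures are saved under pics/ and viewed, about 8 in all and at most 12, crops included, and the job is handed in when it is done.

Besides the shell and the picture viewer there is one more tool, called after ">>>" by a JSON object that holds its "api" and its "payload". arm_command: Moves the arm, as the interface text tells. Its arguments: {"type":"object","properties":{"targets":{"type":"array"}},"required":["targets"]}

```bash
mkdir -p pics && python3 - <<'E'
from rig import bot, viewer
import cv2, pickle
for n in("side","top"):
    d=viewer.capture(n); pickle.dump(d,open(f"{n}.pkl","wb"))
    cv2.imwrite(f"pics/{n}1.png",d["frame"][:,:,::-1])
    print(n,d["fx"],d["fy"],d["cx"],d["cy"],d["D"]); print(d["view"].round(3))
s=bot.read_state(); print(s["time_s"],s["position"],s["tcp_rot"],s["opening"])
E
```

```text
side 595.4557095632687 595.4557095632687 320.82130018586173 232.1079099666476 [-0.00154678  0.          0.          0.          0.        ]
[[-0.938 -0.347  0.009  0.443]
 [-0.248  0.653 -0.716  0.285]
 [ 0.242 -0.673 -0.698  1.401]
 [ 0.     0.     0.     1.   ]]
top 496.328772532688 496.328772532688 316.9266727651738 241.68783686238763 [-0.13179547  0.          0.          0.          0.        ]
[[-0.029 -0.999  0.021 -0.14 ]
 [-0.997  0.028 -0.069  0.564]
 [ 0.069 -0.023 -0.997  1.265]
 [ 0.     0.     0.     1.   ]]
0.1 [ 0.15748682 -0.60429428  0.2913672 ] [[ 2.52026380e-01 -9.67720348e-01 -1.80064196e-04]
 [-9.67718452e-01 -2.52026247e-01  1.94097755e-03]
 [-1.92370437e-03 -3.14926100e-04 -9.99998100e-01]] 0.9964596604707813
```

View pics/side1.png

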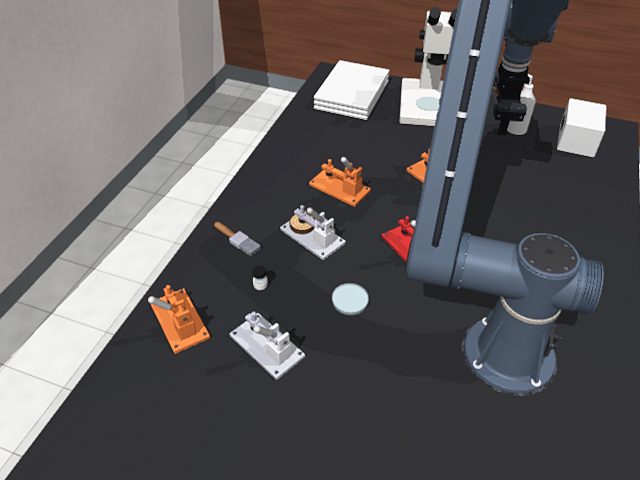

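View pics/top1.png

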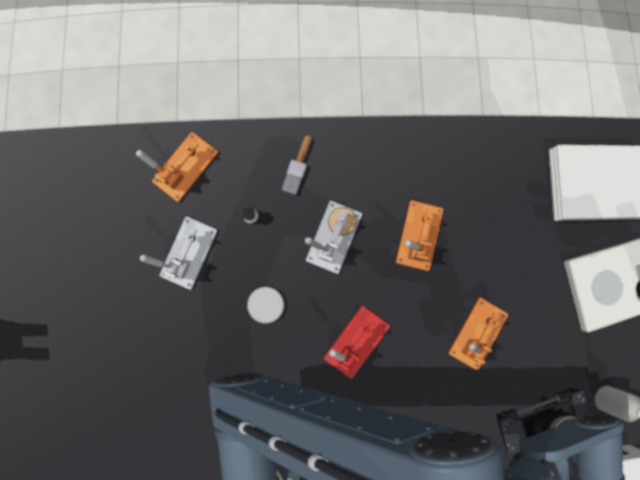

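The clamp with the slice is the grey one at top (335,237) and side (313,232). Four things could be mistaken for it:
- The empty grey clamp: top (188,253), side (268,345).
- Orange clamps: top (185,167), (420,236) and (478,333).
- The red clamp: top (357,342).

I choose the grey one with the ringed slice and check it in a crop.

```bash
cat > h.py <<'E'
import numpy as np, cv2
def ray(d,uv):
    K=np.array([[d["fx"],0,d["cx"]],[0,d["fy"],d["cy"]],[0,0,1]])
    p=cv2.undistortPoints(np.array([[uv]],float),K,np.array(d["D"],float))[0,0]
    V=np.asarray(d["view"]);R=V[:3,:3];return -R.T@V[:3,3], R.T@np.r_[p,1]
def onz(d,uv,z):
    o,r=ray(d,uv);return o+r*(z-o[2])/r[2]
def tri(d1,u1,d2,u2):
    o1,r1=ray(d1,u1);o2,r2=ray(d2,u2)
    t=np.linalg.lstsq(np.c_[r1,-r2],o2-o1,rcond=None)[0]
    a,b=o1+r1*t[0],o2+r2*t[1];return (a+b)/2,np.linalg.norm(a-b)
def proj(d,P):
    K=np.array([[d["fx"],0,d["cx"]],[0,d["fy"],d["cy"]],[0,0,1]]);V=np.asarray(d["view"])
    return cv2.projectPoints(np.array([P],float),cv2.Rodrigues(V[:3,:3])[0],V[:3,3],K,np.array(d["D"],float))[0][0,0]
E
python3 - <<'E'
import pickle,cv2,numpy as np
from h import *
s,t=[pickle.load(open(n+".pkl","rb")) for n in("side","top")]
a=s["frame"][190:270,270:350];b=t["frame"][190:280,295:375]
f=lambda c:cv2.resize(c,(400,400*c.shape[0]//c.shape[1]),interpolation=cv2.INTER_CUBIC)
a,b=f(a),f(b);h=max(a.shape[0],b.shape[0]);o=np.zeros((h,800,3),np.uint8);o[:a.shape[0],:400]=a;o[:b.shape[0],400:]=b
cv2.imwrite("pics/crop.png",o[:,:,::-1])
E
```

```text
(no output)
```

View pics/crop.png

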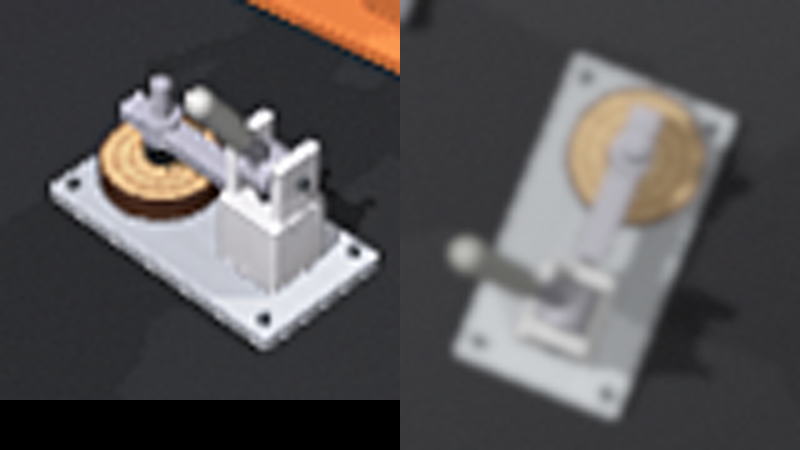

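The crop confirms it: a grey clamp with a ringed, dark-barked slice under its foot. The lever end is at side (310,210.6) and top (308,240.6). The plate corners are at top (331,201), (362,214), (339,273) and (306,260).

```bash
python3 - <<'E'
import pickle
from h import *
s,t=[pickle.load(open(n+".pkl","rb")) for n in("side","top")]
P,e=tri(s,(310,210.6),t,(308,240.6));print("tip",P,e)
C=np.array([onz(t,u,.012) for u in[(331,201),(362,214),(339,273),(306.4,260)]]);print(C.round(3))
print([np.linalg.norm(C[i]-C[i-1]).round(3) for i in range(4)])
m=C.mean(0);x=(C[0]+C[1]-C[2]-C[3]);x[2]=0;x/=np.linalg.norm(x)
piv=m-.045*x;piv[2]=.085
sl=piv+.085*x
y=np.cross([0,0,1],x) # horizontal left of x
print("mid",m,"x",x,"piv",piv,"horiz y",y)
d=P-piv;print("tip rel x,y,z",d@x,d@y,d[2])
# lever open: 35deg lean; 
for L in(.095,.103):
  for sg in(1,-1):
    q=piv+L*(sg*np.sin(np.radians(35))*y+np.cos(np.radians(35))*np.array([0,0,1]));print(L,sg,q.round(4),proj(s,q),proj(t,q))
# neighbours
for n,u in dict(oran=(420,236),red=(357,342),spare=(150,260),bottle=(250,215)).items():print(n,onz(t,u,.05).round(3))
E
```

```text
tip [ 0.55272883 -0.13262015  0.16214154] 0.001688440977376563
[[ 0.667 -0.197  0.012]
 [ 0.63  -0.277  0.012]
 [ 0.478 -0.211  0.012]
 [ 0.514 -0.128  0.012]]
[np.float64(0.168), np.float64(0.088), np.float64(0.166), np.float64(0.091)]
mid [ 0.57217782 -0.20313931  0.012     ] x [ 0.915487   -0.40234755  0.        ] piv [ 0.5309809  -0.18503367  0.085     ] horiz y [ 0.40234755  0.915487   -0.        ]
tip rel x,y,z -0.0011785032565971598 0.05673412157984367 0.0771415356519893
0.095 1 [ 0.5529 -0.1351  0.1628] [309.96044169 209.73119601] [309.21709995 240.81817229]
0.095 -1 [ 0.5091 -0.2349  0.1628] [339.09368612 189.94006587] [353.03438596 258.58706216]
0.103 1 [ 0.5548 -0.1309  0.1694] [308.6723165 208.6763054] [307.37860007 239.86220652]
0.103 -1 [ 0.5072 -0.2391  0.1694] [340.35356762 187.22982685] [355.15605289 259.23707569]
oran [ 0.565 -0.42   0.05 ]
red [ 0.302 -0.249  0.05 ]
spare [0.523 0.271 0.05 ]
bottle [0.631 0.013 0.05 ]
```

>>> {"api": "arm_command", "payload": {"targets": [{"rot":[0,0,-52],"offset":[-40.6,-54.1,-3],"gripper":1},{"rot":[0,0,-52],"offset":[-40.6,-54.1,-3],"gripper":1},{"rot":[0,0,-52],"offset":[-40.6,-54.1,-3],"gripper":1},{"rot":[0,0,-52],"offset":[-40.6,-54.1,-3],"gripper":1},{"rot":[0,0,-52],"offset":[-40.6,-54.1,-3],"gripper":1},{"rot":[0,0,-52],"offset":[-40.6,-54.1,-3],"gripper":1},{"rot":[0,0,-52],"offset":[-40.6,-54.1,-3],"gripper":1},{"rot":[0,0,-52],"offset":[-40.6,-54.1,-3],"gripper":1}]}}

```text
time_s: 0.9
position: [0.4072, -0.2903, 0.3099]
tcp_rot: [[0.918, -0.397, -0.0], [-0.397, -0.918, 0.0], [-0.0, -0.0, -1.0]]
force: [0.6, -0.3, -0.0]
opening: 0.358
```

>>> {"api": "arm_command", "payload": {"targets": [{"rot":[0,0,0],"offset":[7.2,-26.6,0],"gripper":1},{"rot":[0,0,0],"offset":[7.2,-26.6,0],"gripper":1},{"rot":[0,0,0],"offset":[7.2,-26.6,0],"gripper":1},{"rot":[0,0,0],"offset":[7.2,-26.6,0],"gripper":1},{"rot":[0,0,0],"offset":[7.2,-26.6,0],"gripper":1},{"rot":[0,0,0],"offset":[7.2,-26.6,0],"gripper":1},{"rot":[0,0,0],"offset":[7.2,-26.6,0],"gripper":1},{"rot":[0,0,0],"offset":[7.2,-26.6,0],"gripper":1}]}}

```text
time_s: 1.7
position: [0.5777, -0.0761, 0.3093]
tcp_rot: [[0.918, -0.396, -0.002], [-0.396, -0.918, -0.0], [-0.002, 0.001, -1.0]]
force: [-0.5, -0.4, -0.5]
opening: 0.005
```

```bash
python3 - <<'E'
from rig import bot
import numpy as np
s=bot.read_state();p=np.array(s["position"]);piv=np.array([.531,-.185,.085]);x=np.array([.9155,-.4023,0]);y=np.array([.4023,.9155,0])
d=p-piv;print(s["time_s"],p,"x,yh",d@x,d@y,np.array(s["tcp_rot"]).round(3),s["opening"],s["force"],np.round(s["joint_positions"],1))
E
```

```text
1.7 [ 0.57774641 -0.07610123  0.30934031] x,yh -0.0010136328513139017 0.11850290100523427 [[ 0.918 -0.396 -0.002]
 [-0.396 -0.918 -0.   ]
 [-0.002  0.001 -1.   ]] 0.0045312682203586365 [-0.54569795 -0.44166482 -0.54767044] [-18.5  25.9  87.1  -0.   67.1   4.9]
```

>>> {"api": "arm_command", "payload": {"targets": [{"rot":[0,0,0],"offset":[0,0,4],"gripper":1},{"rot":[0,0,0],"offset":[0,0,8],"gripper":1},{"rot":[0,0,0],"offset":[0,0,10.4],"gripper":1},{"rot":[0,0,0],"offset":[0,0,10.4],"gripper":1},{"rot":[0,0,0],"offset":[0,0,10.4],"gripper":1}]}}

```text
time_s: 2.2
position: [0.5778, -0.0778, 0.2062]
tcp_rot: [[0.917, -0.399, -0.001], [-0.399, -0.917, 0.0], [-0.001, 0.0, -1.0]]
force: [1.0, -0.2, 0.6]
opening: 0.004
```

```bash
python3 - <<'E'
from rig import bot, viewer
import cv2,numpy as np
o=[]
for n,(r,c) in dict(side=(160,250),top=(180,270)).items():
    f=viewer.capture(n)["frame"][r:r+120,c:c+120];o.append(cv2.resize(f,(400,400),interpolation=cv2.INTER_CUBIC))
cv2.imwrite("pics/pre.png",np.hstack(o)[:,:,::-1])
E
```

```text
(no output)
```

View pics/pre.png

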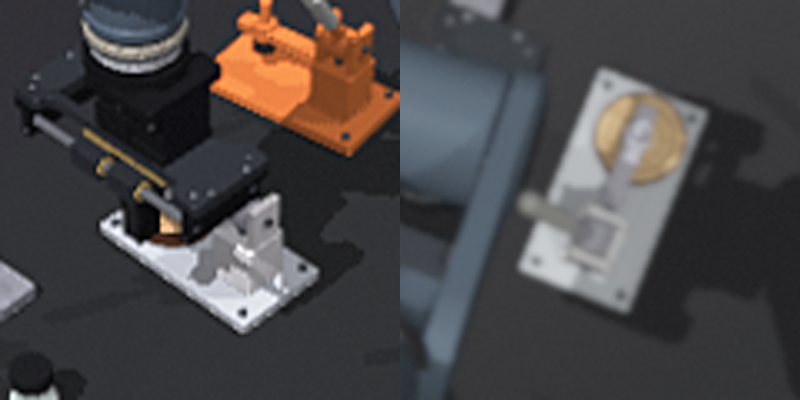

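The gripper stands on the open side of the lever, with the lever still open (top crop at 530,205). I push along tool +y.

>>> {"api": "arm_command", "payload": {"targets": [{"rot":[0,0,0],"offset":[0,3,0],"gripper":1},{"rot":[0,0,0],"offset":[0,4.5,0],"gripper":1},{"rot":[0,0,0],"offset":[0,5.5,0],"gripper":1},{"rot":[0,0,0],"offset":[0,6.5,0],"gripper":1},{"rot":[0,0,0],"offset":[0,7.5,0],"gripper":1},{"rot":[0,0,0],"offset":[0,8.5,0],"gripper":1},{"rot":[0,0,0],"offset":[0,9.2,0],"gripper":1}]}}

```text
time_s: 3.0
position: [0.5414, -0.1618, 0.2068]
tcp_rot: [[0.918, -0.398, 0.001], [-0.398, -0.918, -0.001], [0.001, 0.0, -1.0]]
force: [-0.3, 2.0, 1.5]
opening: 0.006
```

>>> {"api": "arm_command", "payload": {"targets": [{"rot":[0,0,0],"offset":[0,0.8,0],"gripper":1},{"rot":[0,0,0],"offset":[0,1.6,0],"gripper":1},{"rot":[0,0,0],"offset":[0,2.4,0],"gripper":1},{"rot":[0,0,0],"offset":[0,3,0],"gripper":1},{"rot":[0,0,0],"offset":[0,3,0],"gripper":1},{"rot":[0,0,0],"offset":[0,3,0],"gripper":1}]}}

```text
time_s: 3.6
position: [0.5296, -0.1888, 0.2059]
tcp_rot: [[0.918, -0.398, -0.0], [-0.398, -0.918, 0.0], [-0.0, -0.0, -1.0]]
force: [-0.3, -0.5, -0.5]
opening: 0.003
```

```bash
python3 - <<'E'
from rig import bot, viewer
import cv2,numpy as np
o=[]
for n,(r,c) in dict(side=(160,250),top=(180,270)).items():
    f=viewer.capture(n)["frame"][r:r+120,c:c+120];o.append(cv2.resize(f,(400,400),interpolation=cv2.INTER_CUBIC))
cv2.imwrite("pics/post.png",np.hstack(o)[:,:,::-1])
E
```

```text
(no output)
```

View pics/post.png

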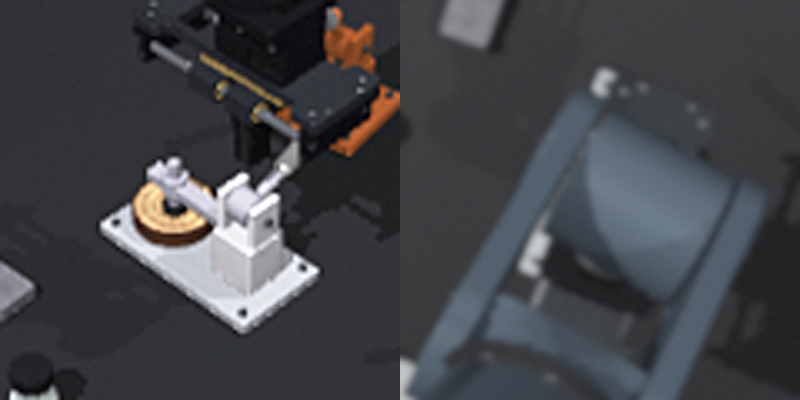

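In the side crop the lever has gone over to the far side (rod at 265,188 to 290,165) and the contact force is zero. I retreat up and back, then check.

>>> {"api": "arm_command", "payload": {"targets": [{"rot":[0,0,0],"offset":[0,-3,-2],"gripper":1},{"rot":[0,0,0],"offset":[0,-7,-5],"gripper":1},{"rot":[0,0,0],"offset":[0,-11,-9],"gripper":1},{"rot":[0,0,0],"offset":[0,-15,-12],"gripper":1},{"rot":[0,0,0],"offset":[0,-19,-12],"gripper":1},{"rot":[0,0,0],"offset":[0,-23,-12],"gripper":1},{"rot":[0,0,0],"offset":[0,-25,-12],"gripper":1},{"rot":[0,0,0],"offset":[0,-25,-12],"gripper":1}]}}

```text
time_s: 4.5
position: [0.6295, 0.0443, 0.3259]
tcp_rot: [[0.92, -0.393, 0.001], [-0.393, -0.92, 0.001], [0.0, -0.001, -1.0]]
force: [-0.6, -0.4, -0.2]
opening: -0.0
```

```bash
python3 - <<'E'
from rig import bot, viewer
from h import *
piv=np.array([.531,-.185,.085]);y=np.array([.4023,.9155,0])
q=piv+.095*(-np.sin(np.radians(65))*y+np.cos(np.radians(65))*np.array([0,0,1]))
o=[]
for n,(r,c) in dict(side=(160,250),top=(180,270)).items():
    d=viewer.capture(n);f=d["frame"][r:r+120,c:c+120];o.append(cv2.resize(f,(400,400),interpolation=cv2.INTER_CUBIC))
    print(n,"expected closed tip in crop",(proj(d,q)-[c,r])*400/120)
cv2.imwrite("pics/fin.png",np.hstack(o)[:,:,::-1])
E
```

```text
side expected closed tip in crop [321.95796221 117.36413988]
top expected closed tip in crop [312.72073626 280.39249915]
```

View pics/fin.png

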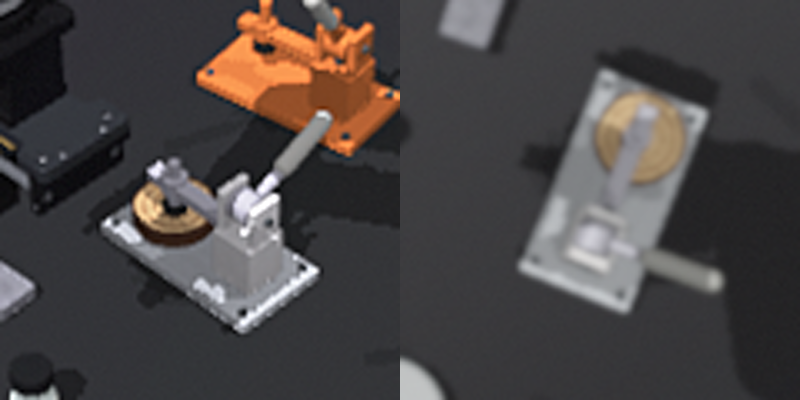

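The lever tip sits at crop side (322,118) and top (312,280). That matches the projected closed-stop position to within a pixel or so. The slice is still under the foot, so I hand in.

```bash
python3 -c "
from rig import ticket
print(ticket.hand_in())"
```

```text
the job is handed in; nothing more can be done
None
```

The lever of the grey clamp holding the slice is flipped past centre and down on its closed stop, and the job is handed in. I pushed it over with the closed fingers, it snapped shut by itself, and I backed the arm away. This took about 4.6 s of robot time.

- **Lever:** in both final views its tip lies within about a pixel of where the closed stop (65° past upright) should project.
- **Slice:** it still lies under the foot and looks unmoved.
- **Forces:** the contact force read about 2 N at the one reading during the push, and the force was near zero after the retreat.
- **Empty clamp:** the arm's path stayed well away from it. I did not take a close picture of it afterwards.

No check failed or disagreed.

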